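Flip the panel over against the board's edge

ROBOT

A 6-joint arm with a two-finger parallel gripper is mounted at the origin on the work surface. World frame = base frame: x ahead of the robot, y to its left, z up, the work surface at z = 0. Lengths are in m, angles in rad, forces in N, time in s.
With the tool pointing down it reaches from about 0.4 to 0.825 m from the base axis. Payload 7 kg.
Tool frame: the origin (TCP) lies at the very end of the fingers, on their centre line; the grasp point (between the pads) lies 19 mm behind it (manip.grip_depth is the distance from the TCP to the grasp point, in m); x points along the fingers, y is the direction in which the jaws open and shut, and the axes are right-handed (so a half turn about x gives the same grasp; the last joint's range is limited). The gripper opens to 88 mm and grips with 3 to 60 N. Pads are 19 mm wide; open, the fingers measure 130 mm over their backs; the gripper's body (78 mm by 193 mm) begins 47 mm behind the grasp point.
Start: joints at [1.557, 0.359, 0.012, 0, -1.224, -0.288], TCP at [0.201, 0.644, 0.227] pointing down, gripper open.
Joint ranges: [-3.07, 3.07], [-1.43, 2.12], [-1.02, 1.25], [-3.03, 1.67], [-3.05, -0], [-3.03, 3.03]. Speed limits (rad/s): [2.39, 2.39, 3.01, 3.14, 3.14, 3.14].

INTERFACE

Orientations are given as a unit quaternion [x, y, z, w].
In Python, from rig import manip gives the robot as it stands.
- The arm moves only by the tool send_rows, never from a script. Its argument "commands" is a list that holds one entry, the list of rows, each a list of 7 numbers: the opening, from 0 (shut) to 1 (fully open), then the shift along the tool's x, y, z in m, then the turn, a rotation vector about the tool's x, y, z in rad. A call has 1 to 20 rows; each row shifts and turns the commanded pose from where the row before left it, along the tool's axes as they then stand; what a row does not reach is not made up. A row lasts 1/8 s, in which the tool goes at most 62.5 mm and 10.7 degrees, less where a joint would pass 70% of its speed; a pose out of reach is approached as far as the arm can. A call with a gripper value outside its range is refused whole. The fingers move at their own pace and stop on an object; the grip force is fixed at half the most. Time passes only in rows, so rows that do not move let the fingers close. It gives the time, the measured TCP pose, the force and the opening at its end, in the units of the state.
- manip.get_obs(): the state, without advancing time (a new reading comes with each control period).
- manip.get_image(name): name is "scene" or "top" or "wrist"; returns (picture, depth): 420x560x3 uint8, red, green, blue; 420x560 float32, m along the optical axis (not along the pixel's ray), 0 where there is no reading.
- manip.get_calibration(name): a dict with "camera_matrix" (3x3 intrinsics, pixels), "position" and "rotation" of the camera in the world. Camera axes: x right, y down, z forward; pixel columns grow to the right and rows downward; lengths in m; the calibration is good to about 2 mm. The wrist camera is an equidistant fisheye: a pixel r from the principal point sees the ray r / f radians off the axis. A picture is of the moment at which its call begins: read the wrist's pose just before it. get_calibration takes no time and is no camera call; for the wrist camera it gives the pose at the moment of the call.
- manip.sign_off(): hands the job in, once; it reports no verdict.
The state is a dict: "t": time; "q": joint angles; "joint_vel": joint speeds; "joint_efforts": joint torques, N m; "tool_pos": TCP position; "eef_rot": TCP orientation; "wrist_force": force on the tool from outside, world axes, zero at the start; "ft_torque": the same for the moment, N m; "gripper_width": opening from 0.0 (shut) to 1.0 (fully open).
Only numpy, scipy, OpenCV 4.12 (cv2) and the standard library are available. Lean on these libraries where they do the work, as an engineer would, in place of code of your own. Each camera call takes 0.05 s, during which the arm holds its last target. There are 200 camera calls.

TASK

With the outside of the fingers only, push the small blue-faced wooden panel squarely against the near edge of the cork-topped board, tip it up on the edge that meets the board, and push it on over so that it comes to lie flat on the cork with its bare wood side up. Do not pinch, lift or carry the panel: its leading edge stays low at the foot of the board while the other edge swings up and over. Leave the bottle, the roll of tape and the mug where they stand.

Things in the scene. Friction and masses are not known exactly. Their poses are not given: they have to be found in the camera images.
- panel: Loose wooden panel, 80 mm (its x) by 100 mm (its y) by 14 mm thick, 60 to 110 g, top face blue, the rest bare pale wood. Origin at its centre, half-way up. At the start it lies on the table blue face (own z) up, own x pointing at the board within 0.3 rad, its leading (+x) edge about 15 to 60 mm short of the board. Flipped, its own z points down.
- panel_front (a point): Point on the panel: middle of its leading (+x) face, 40 mm ahead of its origin, half-way up its thickness.
- panel_lip (a point): Middle of the lower edge of the panel's rear (-x) lip, 40 mm behind its origin. The rear edge is rebated underneath along its full width: the upper 6 mm overhangs the lower 8 mm by 8 mm, so this edge is 8 mm above the table, and a fingertip held lower than that pushes on the lip with its side.
- board: Board fixed to the table, 170 mm deep (its x), 260 mm wide (its y), 16 mm high, dark wood with brown cork top. Its near edge is a vertical step. Origin on the table at the middle of that edge's foot; own x points into the board (push this way), y along the edge. A panel pushed past vertical here falls onto the cork by itself, left overhanging the edge by about 16 mm.
- bottle: Green closed bottle with a red cap, 56 mm across, 150 mm high, beside the board; origin at the centre of its underside. To be left alone.
- tape: Yellow roll of tape lying flat, 64 mm across, 25 mm high, beside the board; origin at the centre of its underside. To be left alone.
- mug: Red cup, 68 mm across, 80 mm high, beside the board; origin at the centre of its underside. To be left alone.
Mind the look-alikes: they are no part of the job. There is more than one size of the panel; the one meant has the size given above.

How it is judged:
On the way:
1. the panel stands tipped up steeply on its leading edge at the foot of the board's near edge (angle between panel's own z axis and vertical between 0.9 and 2 rad and height (world z) of panel_front below 0.025 m and x of panel_front in the frame of board between -0.03 and 0.01 m), for 0.1 s.
At the end, for the whole second after the job is handed in: The panel lies still and flat (within 0.1 rad) on the cork, bare side up, its centre over the board at least 6 mm inside the near edge and at least 20 mm inside each side edge (angle between panel's own z axis and vertical above 3.04 rad and height (world z) of panel between 0.019 and 0.028 m and x of panel in the frame of board between 0.006 and 0.13 m and y of panel in the frame of board between -0.11 and 0.11 m and linear speed of panel below 0.01 m/s and angular speed of panel below 0.1 rad/s); the robot touches nothing.
It fails at once if the panel's leading edge is lifted more than 40 mm above the table (lifted or carried) (height (world z) of panel_front above 0.04 m).
It fails at once if the panel is raised as a whole, or carried flat off the table (height (world z) of panel above 0.06 m or (angle between panel's own z axis and vertical below 0.15 rad and height (world z) of panel above 0.02 m)).
It fails at once if the panel is tipped up away from the board's edge (angle between panel's own z axis and vertical between 0.5 and 2 rad and x of panel_front in the frame of board below -0.04 m).
It fails at once if the bottle, tape or mug was moved more than 20 mm or knocked over (distance of any of bottle, tape, mug from where it was at the start of the episode above 0.02 m or angle between any of bottle, tape, mug's own z axis and vertical above 0.4 rad).
It also fails if it takes over 45 s, if anything falls off the work surface, if the arm or the gripper's body presses on something with over 40 N, if the wrist force passes 120 N, or if a joint passes its speed limit or range.

## Working session

There is one attempt and no reset: what is moved stays moved. The work goes in short steps, Python scripts to look and compute and a tool call to move; the robot and the scene stay as the last step left them, time stands still between calls to the robot, and variables do not carry over. Pictures are saved under pics/ and viewed, about 8 in all and at most 12, crops included, and the job is handed in when it is done.

Besides the shell and the picture viewer there is one more tool, called after ">>>" as name(argument=value, ...) on one line, values as JSON. send_rows: Moves the arm, as the interface text tells. Its arguments: {"type":"object","properties":{"commands":{"type":"array","items":{"type":"array","items":{"type":"array","items":{"type":"number"}}}}},"required":["commands"]}

```bash
mkdir -p pics; ls
python3 - <<'E'
from rig import manip
import cv2
o=manip.get_obs();print(o['t'],o['tool_pos'],o['eef_rot'],o['gripper_width'])
for n in['top','scene']:
    im,d=manip.get_image(n);cv2.imwrite(f'pics/{n}0.png',im[:,:,::-1]);c=manip.get_calibration(n);print(n,c)
    import numpy as np;np.savez(f'pics/{n}0.npz',im=im,d=d)
E
```

```text
pics
0.0 [0.20052111 0.64402727 0.22562927] [-0.69903323  0.10690599  0.69910061  0.10574493] 1.0038083329156857
top {'camera_matrix': array([[381.31767783,   0.        , 282.347139  ],
       [  0.        , 381.31767783, 207.40184384],
       [  0.        ,   0.        ,   1.        ]]), 'position': array([0.37214529, 0.04419877, 0.8660211 ]), 'rotation': array([-0.69294058,  0.71223571, -0.07990294,  0.07854403])}
scene {'camera_matrix': array([[416.73703491,   0.        , 281.10735001],
       [  0.        , 416.73703491, 210.35421755],
       [  0.        ,   0.        ,   1.        ]]), 'position': array([1.16872568, 0.3178051 , 0.5243435 ]), 'rotation': array([ 0.48573375,  0.74742786, -0.38415505, -0.24049787])}
```

View pics/top0.png

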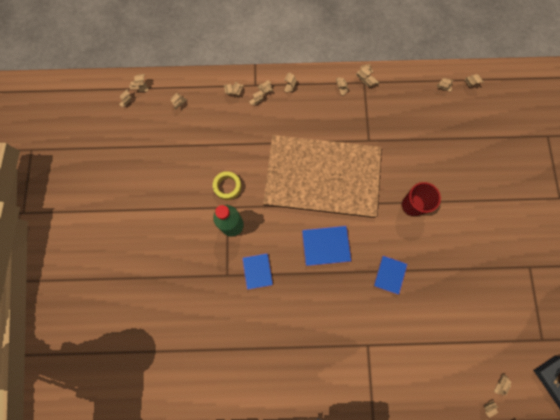

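View pics/scene0.png

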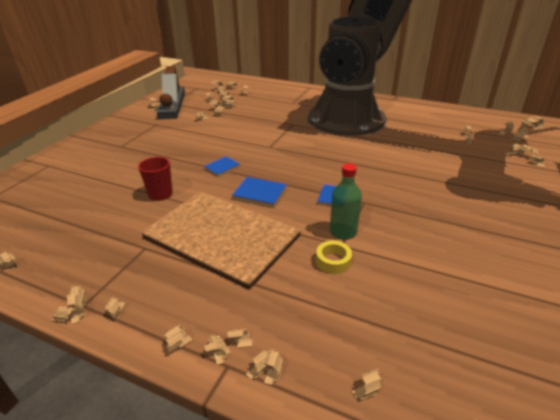

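The top view shows three blue panels, at (258,271), (327,246) and (391,275). The middle one is clearly larger and lies just short of the cork board at (323,176). Next I measure all three, and crop the middle one to confirm.

```bash
cat > h.py <<'E'
import numpy as np,cv2
from scipy.spatial.transform import Rotation as R
from rig import manip
def rays(c,uv):
    K=c['camera_matrix'];uv=np.atleast_2d(uv).astype(float)
    d=np.c_[(uv-[K[0,2],K[1,2]])/[K[0,0],K[1,1]],np.ones(len(uv))]
    return R.from_quat(c['rotation']).apply(d)
def plane(c,uv,z):
    d=rays(c,uv);p=np.array(c['position']);return p+d*((z-p[2])/d[:,2])[:,None]
def blobs(mask,mina=100):
    cs,_=cv2.findContours(mask.astype(np.uint8),cv2.RETR_EXTERNAL,cv2.CHAIN_APPROX_NONE)
    return [c for c in cs if cv2.contourArea(c)>mina]
def blue(im):
    h=cv2.cvtColor(im,cv2.COLOR_RGB2HSV);return (h[...,0]>100)&(h[...,0]<130)&(h[...,1]>150)&(h[...,2]>50)
def rect(c,cnt,z):
    P=plane(c,cnt[:,0,:],z)[:,:2];r=cv2.minAreaRect((P*1000).astype(np.float32));return r,cv2.boxPoints(r)
E
python3 - <<'E'
from h import *
for n in['top','scene']:
    im=np.load(f'pics/{n}0.npz')['im'];c=manip.get_calibration(n)
    print(n,R.from_quat(c['rotation']).as_matrix().round(2).tolist())
    for b in blobs(blue(im)):
        r,bx=rect(c,b,.014);print('blue',cv2.boundingRect(b),np.round(r[0]),np.round(r[1]),round(r[2],1),bx.round().tolist())
    h=cv2.cvtColor(im,cv2.COLOR_RGB2HSV)
    x0,y0,x1,y1=(255,125,395,222) if n=='top' else (140,185,305,285)
    g=cv2.GaussianBlur(im,(5,5),0);hh=h[y0:y1,x0:x1]
    d=np.load(f'pics/{n}0.npz')['d']
    v,u=np.mgrid[0:420,0:560];K=c['camera_matrix']
    P=rays(c,np.c_[u.ravel(),v.ravel()])*d.ravel()[:,None]+c['position'];P=P.reshape(420,560,3);z=P[...,2]
    m=np.zeros((420,560),bool);m[y0:y1,x0:x1]=((z>.011)&(z<.021))[y0:y1,x0:x1]
    print('z cork',np.median(z[176 if n=='top' else 235,323 if n=='top' else 220]),'table',np.median(z[320,320]))
    for b in blobs(m,800):
        r,bx=rect(c,b,.016);print('board',np.round(r[0]),np.round(r[1]),round(r[2],1),bx.round().tolist())
    if n=='top':
        for nm,mm in [('green',(h[...,0]>50)&(h[...,0]<90)&(h[...,1]>100)),('yellow',(h[...,0]>22)&(h[...,0]<35)&(h[...,1]>180)),('red',((h[...,0]<4)|(h[...,0]>174))&(h[...,1]>200))]:
            for b in blobs(mm,60):print(nm,[cv2.boundingRect(b)],plane(c,[np.array(cv2.boundingRect(b)[:2])+np.array(cv2.boundingRect(b)[2:])/2],.02).round(3))
        k=cv2.resize(im[120:310,200:460],None,fx=3,fy=3,interpolation=cv2.INTER_CUBIC);cv2.imwrite('pics/crop0.png',k[:,:,::-1])
E
```

```text
top [[-0.03, -0.97, 0.22], [-1.0, 0.03, -0.0], [-0.0, -0.22, -0.97]]
blue (376, 257, 30, 36) [ 409. -194.] [52. 66.] 69.0 [[369.0, -206.0], [430.0, -230.0], [449.0, -181.0], [387.0, -158.0]]
blue (244, 255, 27, 33) [425.  99.] [65. 52.] 8.4 [[389.0, 120.0], [397.0, 69.0], [460.0, 78.0], [453.0, 130.0]]
blue (304, 227, 46, 37) [477. -56.] [75. 96.] 4.2 [[436.0, -11.0], [443.0, -107.0], [518.0, -101.0], [511.0, -5.0]]
z cork 0.016344229569288937 table -0.000373326455580969
board [642. -57.] [260. 172.] 81.7 [[538.0, -173.0], [708.0, -198.0], [745.0, 60.0], [575.0, 84.0]]
red [(411, 184, 28, 26)] [[ 0.581 -0.287  0.02 ]]
scene [[-0.41, 0.54, -0.73], [0.91, 0.23, -0.34], [-0.01, -0.81, -0.59]]
blue (319, 186, 16, 17) [437.  90.] [63. 27.] 9.6 [[404.0, 98.0], [408.0, 71.0], [470.0, 82.0], [466.0, 109.0]]
blue (234, 178, 51, 25) [481. -55.] [76. 94.] 4.0 [[440.0, -10.0], [446.0, -104.0], [522.0, -99.0], [515.0, -5.0]]
blue (206, 158, 31, 15) [ 419. -190.] [48. 63.] 70.9 [[381.0, -203.0], [441.0, -223.0], [457.0, -178.0], [397.0, -157.0]]
z cork 0.014603779680497642 table -0.0012022253705962216
board [646. -55.] [263. 173.] 81.7 [[541.0, -172.0], [713.0, -197.0], [751.0, 63.0], [579.0, 88.0]]
```

View pics/crop0.png

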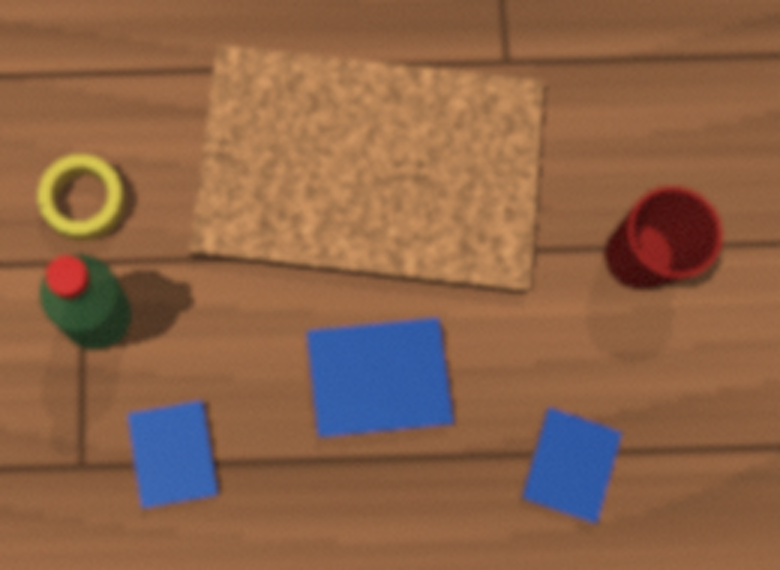

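```bash
cat >> h.py <<'E'
BO=np.array([.558,-.043,0]);BY=-.145   # board origin, yaw
RB=R.from_euler('z',BY)
def goal(bp,tilt=0,s=1):
    # bp: TCP in board frame; tilt>0: tip points forward. tool y = s*board y
    y=np.array([0,s,0.]);x=np.array([np.sin(tilt),0,-np.cos(tilt)]);z=np.cross(x,y)
    return BO+RB.apply(bp),RB*R.from_matrix(np.c_[x,y,z])
def delta(o,p,r):
    r0=R.from_quat(o['eef_rot']);return r0.inv().apply(p-o['tool_pos']),(r0.inv()*r).as_rotvec()
def bf(p): return RB.inv().apply(np.array(p)-BO)
E
python3 - <<'E'
from h import *
o=manip.get_obs();print(R.from_quat(o['eef_rot']).as_matrix().round(3).tolist(),o['q'],o['wrist_force'])
for s in(1,-1):
    p,r=goal([-.145,-.014,.06],0,s);d=delta(o,p,r);print(s,p,d[0].round(3),d[1].round(3))
c=manip.get_calibration('top')
print(plane(c,[[232,228],[410,205]],0.02), bf([.479,-.056,0]))
E
```

```text
[[-0.0, -0.297, -0.955], [-0.001, -0.955, 0.297], [-1.0, 0.001, -0.0]] [ 1.55708577e+00  3.59331919e-01  1.11733373e-02 -2.94946546e-04
 -1.22411786e+00 -2.88094924e-01] [-0.08423483  0.9647097  -0.74109701]
1 [ 0.41249875 -0.03590168  0.06      ] [ 0.167  0.586 -0.405] [ 2.985e+00 -2.000e-03  0.000e+00]
-1 [ 0.41249875 -0.03590168  0.06      ] [ 0.167  0.586 -0.405] [-0.157 -0.    -0.002]
[[ 0.52097166  0.1543456   0.02      ]
 [ 0.56292365 -0.25097272  0.02      ]] [-0.07629256 -0.02427848  0.        ]
```

>>> send_rows(commands=[[[0.5,0,0.042,-0.045,0,0,0],[0.5,0,0.042,-0.045,0,0,0],[0.5,0,0.042,-0.045,0,0,0],[0.5,0,0.042,-0.045,0,0,0],[0.5,0,0.042,-0.045,0,0,0],[0.5,0,0.042,-0.045,0,0,0],[0.5,0,0.042,-0.045,0,0,0],[0.5,0,0.042,-0.013,0,0,0],[0.5,0,0.042,-0.013,0,0,0],[0.5,0,0.042,-0.013,0,0,0],[0.5,0,0.042,-0.013,0,0,0],[0.5,0,0.042,-0.013,0,0,0],[0.5,0,0.042,-0.013,0,0,0],[0.5,0,0.04,-0.012,0,0,0],[0.5,0,0,0,-0.157,0,0],[0.5,0.055,0,0,0,0,0],[0.5,0.055,0,0,0,0,0],[0.5,0,0,0,0,0,0]]])

```text
t: 2.35
tool_pos: [0.4101, -0.0365, 0.1138]
eef_rot: [-0.703, 0.053, 0.708, 0.05]
wrist_force: [0.5, -0.1, 0.5]
gripper_width: 0.498
```

Run:
```python
from h import *
o=manip.get_obs();p,r=goal([-.145,-.03,.003],0,-1);print(o['t'],o['tool_pos'],bf(o['tool_pos']),o['q'],o['wrist_force'],o['gripper_width'],delta(o,p,r))
im,d=manip.get_image('wrist');im2,_=manip.get_image('scene')
cv2.imwrite('pics/w1.png',np.vstack([im,im2])[:,:,::-1][::1,::1] if 0 else cv2.resize(np.hstack([im,im2]),(800,300),interpolation=cv2.INTER_AREA)[:,:,::-1])
```

```text
2.35 [ 0.41005848 -0.03654376  0.11383075] [-0.14732188 -0.01498794  0.11383075] [ 3.95126377e-01  3.52073585e-02 -6.91589094e-01 -8.09108672e-04
 -8.52276260e-01  1.03071003e+00] [ 0.51430262 -0.0722005   0.52024032] 0.4981542758379419 (array([ 0.11086578,  0.01459663, -0.00315064]), array([-0.00049505,  0.00741035, -0.00373545]))
```

View pics/w1.png

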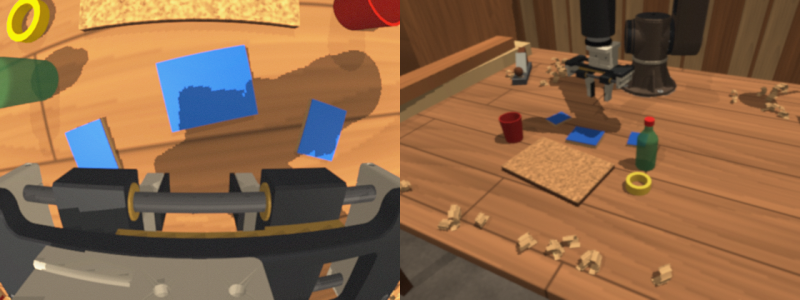

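>>> send_rows(commands=[[[0.5,0.05,0.015,0,0,0.007,-0.004],[0.5,0.045,0,0,0,0,0],[0.5,0.015,0,0,0,0,0],[0.5,0,0,0,0,0,0],[0.5,0,0,-0.006,0,0,0],[0.5,0,0,-0.006,0,0,0],[0.5,0,0,-0.006,0,0,0],[0.5,0,0,-0.006,0,0,0],[0.5,0,0,-0.006,0,0,0],[0.5,0,0,-0.006,0,0,0],[0.5,0,0,-0.006,0,0,0],[0.5,0,0,0,0,0,0]]])

```text
t: 3.95
tool_pos: [0.4535, -0.0562, 0.0068]
eef_rot: [0.708, -0.05, -0.703, -0.052]
wrist_force: [-0.8, 0.5, -0.9]
gripper_width: 0.499
```

```bash
cat >> h.py <<'E'
def wrist(): 
    c=manip.get_calibration('wrist');im,d=manip.get_image('wrist');return c,im,d
def wplane(c,uv,z):
    K=c['camera_matrix'];v=(np.atleast_2d(uv)-[K[0,2],K[1,2]])/[K[0,0],K[1,1]]
    th=np.linalg.norm(v,axis=1)[:,None]+1e-9
    d=R.from_quat(c['rotation']).apply(np.c_[v/th*np.sin(th),np.cos(th)]);p=np.array(c['position'])
    return p+d*((z-p[2])/d[:,2])[:,None]
E
python3 - <<'E'
from h import *
o=manip.get_obs();print(o['t'],bf(o['tool_pos']),o['wrist_force'],o['gripper_width'])
c,im,d=wrist();cv2.imwrite('pics/w2.png',im[:,:,::-1]);np.savez('pics/w2.npz',im=im,d=d)
for b in blobs(blue(im),800):
    P=bf(wplane(c,b[:,0,:].astype(float),.014))[:,:2];r=cv2.minAreaRect((P*1000).astype(np.float32));print(r,cv2.boxPoints(r).round().tolist())
E
```

```text
3.95 [-0.10147172 -0.02813669  0.00676767] [-0.76559973  0.53487297 -0.94509614] 0.49888238334945184
((-49.554866790771484, -32.356327056884766), (79.97492218017578, 99.28609466552734), 0.045256927609443665) [[-90.0, 17.0], [-90.0, -82.0], [-10.0, -82.0], [-10.0, 17.0]]
```

View pics/w2.png

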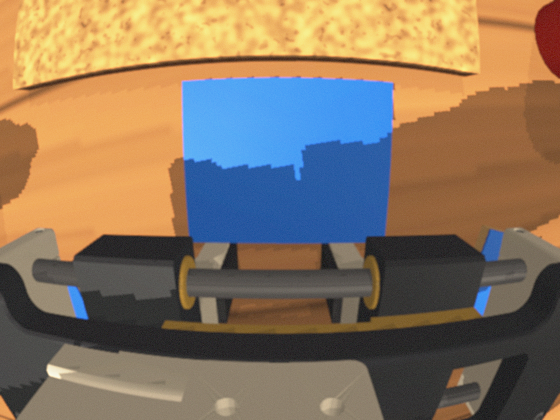

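Panel (182–393, 78–242 px) is now square to the board, measured 80×99 mm, so it is the right one. The gap is about 10 mm and there is a finger behind each half. Next: lower the tip, lean it slightly forward and press home.

>>> send_rows(commands=[[[0.5,0,0.003,0.003,0,0,0],[0.5,0.0033,0,0,0,0,0],[0.5,0,0,0,0,0.1,0],[0.5,0,0,0,0,0.1,0],[0.5,0.0006,0,-0.003,0,0,0],[0.5,0.0006,0,-0.003,0,0,0],[0.5,0.0006,0,-0.003,0,0,0],[0.5,0.0006,0,-0.003,0,0,0],[0.5,0.0002,0,-0.001,0,0,0],[0.5,0,0,0,0,0,0]]])

```text
t: 5.25
tool_pos: [0.4658, -0.0635, 0.0095]
eef_rot: [0.768, -0.051, -0.636, -0.05]
wrist_force: [-9.0, 7.3, 6.2]
gripper_width: 0.501
```

```bash
cat > m.py <<'E'
from h import *
o=manip.get_obs();print(o['t'],bf(o['tool_pos']),o['wrist_force'],R.from_quat(o['eef_rot']).as_matrix()[:,0])
c,im,d=wrist()
for b in blobs(blue(im),800):
    P=bf(wplane(c,b[:,0,:].astype(float),.014))[:,:2];r=cv2.minAreaRect((P*1000).astype(np.float32));print(r)
E
python3 m.py
```

```text
5.25 [-0.08825608 -0.03361936  0.00954928] [-8.97966552  7.34318293  6.24869179] [ 0.184795   -0.01457056 -0.98266907]
((-39.12779998779297, -23.325191497802734), (80.08375549316406, 99.857177734375), 0.11604757606983185)
```

Run:
```python
from h import *
o=manip.get_obs();print(o['q'],o['joint_efforts'],o['ft_torque'])
c,im,d=wrist();im2,_=manip.get_image('scene');im3,_=manip.get_image('top')
a=cv2.resize(im,(400,300));b=cv2.resize(im2[100:280,140:380],(400,300),interpolation=cv2.INTER_CUBIC);e=cv2.resize(im3[160:310,200:400],(400,300),interpolation=cv2.INTER_CUBIC)
cv2.imwrite('pics/w3.png',np.vstack([np.hstack([a,b]),np.hstack([e,e*0])])[:,:,::-1])
```

```text
[ 0.32464135  0.20895277 -0.97744522  0.33288281 -0.22451808  0.78282123] [ -2.62175918 -30.50394058  18.08635533   3.73299524   1.41061675
   0.04407272] [2.55837087 3.62953849 0.39330742]
```

View pics/w3.png

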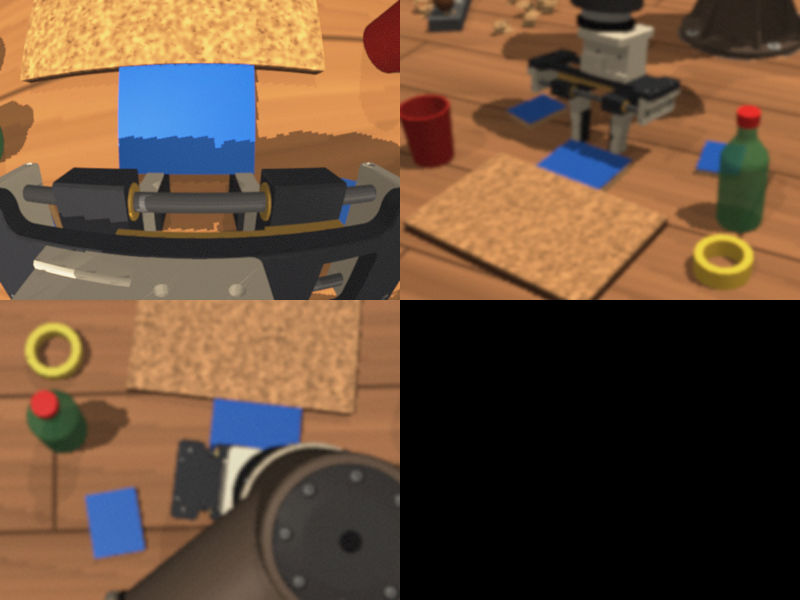

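The panel is flush against the board, at (119–255, 65–173 px) in the wrist tile. The forward lean drove joint 5 towards its limit and lifted the tip, so I go back to a vertical tool.

Run:
```python
from h import *
o=manip.get_obs()
p,r=goal([-.100,-.028,.0095],0,-1);d=delta(o,p,r);print(d[0].round(4),d[1].round(4))
```

```text
[-0.002  -0.0056  0.0115] [ 0.0005 -0.1861  0.0124]
```

>>> send_rows(commands=[[[0.5,-0.002,-0.0056,0.0115,0,0,0],[0.5,0,0,0,0,-0.093,0.006],[0.5,0,0,0,0,-0.093,0.006],[0.5,0,0,0,0,0,0],[0.5,0,0,0,0,0,0]]])

```text
t: 6.08
tool_pos: [0.4573, -0.0577, 0.0101]
eef_rot: [0.709, -0.052, -0.702, -0.051]
wrist_force: [-0.2, 0.0, -0.3]
gripper_width: 0.504
```

```bash
python3 m.py
python3 - <<'E'
from h import *
o=manip.get_obs();print(o['q'])
p,r=goal([-.100,-.028,.003],0,-1);d=delta(o,p,r);print(d[0].round(4),d[1].round(4))
E
```

```text
6.075 [-0.09754043 -0.02912906  0.01011122] [-0.24714285  0.01486945 -0.25637696] [ 0.00991834 -0.00277008 -0.99994698]
((-38.74598693847656, -23.028438568115234), (79.2364501953125, 100.07025909423828), 0.03593353554606438)
[ 0.30885341  0.27481273 -0.72774284  0.01070832 -0.55992583  1.10740856]
[ 0.0071 -0.0013  0.0021] [-0.0005 -0.01   -0.0015]
```

>>> send_rows(commands=[[[0.5,0.004,-0.006,0.001,0,-0.01,0],[0.5,0.003,0,0,0,0,0],[0.5,0,0,0,0,0,0],[0.5,0,0,0,0,0,0]]])

```text
t: 6.62
tool_pos: [0.4579, -0.0513, 0.0037]
eef_rot: [0.706, -0.052, -0.705, -0.051]
wrist_force: [-0.0, 0.3, 0.2]
gripper_width: 0.5
```

```bash
python3 m.py
```

```text
6.625 [-0.09785354 -0.02266486  0.00374766] [-0.00257634  0.33041156  0.21966288] [ 9.26452881e-04 -8.69167499e-04 -9.99999193e-01]
((-38.73832702636719, -23.10503387451172), (100.28323364257812, 79.33139038085938), 89.97511291503906)
```

>>> send_rows(commands=[[[0.5,0,0,-0.004,0,0,0],[0.5,0,0,-0.004,0,0,0],[0.5,0,0,-0.003,0,0,0],[0.5,0,0,-0.002,0,0,0],[0.5,0,0,0,0,0,0]]])

```text
t: 7.3
tool_pos: [0.4653, -0.0537, 0.0025]
eef_rot: [-0.702, 0.053, 0.708, 0.051]
wrist_force: [-15.9, 8.4, 8.1]
gripper_width: 0.498
```

```bash
python3 m.py
```

```text
7.3 [-0.0901586  -0.02395794  0.00251793] [-15.90964058   8.41857817   8.14383429] [-0.00870631 -0.00171507 -0.99996063]
((-39.077247619628906, -23.029251098632812), (99.81391143798828, 79.83940887451172), 89.85546112060547)
```

>>> send_rows(commands=[[[0.5,-0.002,0,0,0,0,0],[0.5,-0.003,0,-0.0005,0,0,0],[0.5,-0.003,0,-0.0005,0,0,0],[0.5,-0.003,0,-0.0005,0,0,0],[0.5,0,0,0,0,0,0]]])

```text
t: 7.98
tool_pos: [0.4656, -0.054, 0.0128]
eef_rot: [-0.701, 0.053, 0.709, 0.051]
wrist_force: [-15.4, 9.7, 1.4]
gripper_width: 0.505
```

```bash
cat >> m.py <<'E'
m=blue(im);K=c['camera_matrix'];v,u=np.nonzero(m);w=(np.c_[u,v]-[K[0,2],K[1,2]])/K[0,0]
th=np.linalg.norm(w,axis=1)[:,None]+1e-9;q=np.c_[w/th*np.sin(th),np.cos(th)];q=q/q[:,2:]*d[v,u][:,None]
P=bf(R.from_quat(c['rotation']).apply(q)+c['position']);P=P[(d[v,u]>0)&(P[:,0]>-.1)&(abs(P[:,1]+.023)<.06)]
if len(P)>50:
    A=np.c_[P[:,0],P[:,1],np.ones(len(P))]
    n=np.linalg.svd(P-P.mean(0),full_matrices=False)[2][2];n*=np.sign(n[2]);print('tilt',np.arccos(n[2]).round(3),n.round(3),'x',np.percentile(P[:,0],[1,99]).round(4),'z',np.percentile(P[:,2],[1,99]).round(4),'y',np.percentile(P[:,1],[1,99]).round(4),len(P))
E
python3 m.py
```

```text
7.975 [-0.08983939 -0.02424245  0.01280301] [-15.42770589   9.71981876   1.44217048] [-0.01072882 -0.00176062 -0.99994089]
((-40.8526496887207, -23.400596618652344), (105.0678939819336, 83.17033386230469), 89.91224670410156)
tilt 0.139 [ 0.138 -0.003  0.99 ] x [-0.0767 -0.0001] z [0.0137 0.0245] y [-0.0717  0.0251] 32757
```

>>> send_rows(commands=[[[0.5,-0.0028,0,-0.0005,0,0,0],[0.5,-0.0028,0,-0.0005,0,0,0],[0.5,-0.0028,0,-0.0005,0,0,0],[0.5,-0.0028,0,-0.0006,0,0,0],[0.5,-0.0028,0,-0.0007,0,0,0],[0.5,-0.0028,0,-0.0008,0,0,0],[0.5,-0.0028,0,-0.0008,0,0,0],[0.5,0,0,0,0,0,0]]])

```text
t: 9.02
tool_pos: [0.4697, -0.0547, 0.0325]
eef_rot: [-0.701, 0.053, 0.709, 0.051]
wrist_force: [-17.2, 8.8, 5.8]
gripper_width: 0.497
```

```bash
python3 m.py
```

```text
9.025 [-0.08571247 -0.02434679  0.03251568] [-17.2234059    8.81429515   5.80185252] [-0.01133635 -0.00175194 -0.99993421]
((-42.34346389770508, -23.238739013671875), (85.9868392944336, 116.78428649902344), 0.07302321493625641)
tilt 0.406 [ 0.395 -0.001  0.919] x [-0.0715 -0.0003] z [0.0145 0.0436] y [-0.0717  0.025 ] 28283
```

>>> send_rows(commands=[[[0.5,-0.0028,0,-0.0012,0,0,0],[0.5,-0.0028,0,-0.0013,0,0,0],[0.5,-0.0028,0,-0.0015,0,0,0],[0.5,-0.0028,0,-0.0016,0,0,0],[0.5,-0.0027,0,-0.0017,0,0,0],[0.5,-0.0026,0,-0.0018,0,0,0],[0.5,-0.0026,0,-0.002,0,0,0],[0.5,0,0,0,0,0,0]]])

```text
t: 10.07
tool_pos: [0.4824, -0.0566, 0.0527]
eef_rot: [-0.702, 0.053, 0.708, 0.051]
wrist_force: [-15.6, 1.9, 13.1]
gripper_width: 0.499
```

```bash
python3 m.py
```

```text
10.075 [-0.07279834 -0.02441669  0.05267729] [-15.60689576   1.94531731  13.05935714] [-0.00845894 -0.0021348  -0.99996194]
((-38.65372085571289, -23.67462158203125), (77.975341796875, 129.44857788085938), 0.03033001907169819)
tilt 0.762 [ 0.69  -0.001  0.723] x [-0.0577 -0.0006] z [0.0123 0.0633] y [-0.0721  0.0244] 21812
```

>>> send_rows(commands=[[[0.5,-0.0015,0,-0.0025,0,0,0],[0.5,-0.0015,0,-0.0025,0,0,0],[0.5,-0.0015,0,-0.0025,0,0,0],[0.5,-0.0015,0,-0.003,0,0,0],[0.5,-0.001,0,-0.003,0,0,0],[0.5,-0.001,0,-0.003,0,0,0],[0.5,0,0,-0.003,0,0,0],[0.5,0,0,0,0,0,0]]])

```text
t: 11.12
tool_pos: [0.5052, -0.0585, 0.063]
eef_rot: [-0.705, 0.052, 0.706, 0.051]
wrist_force: [-16.2, 5.4, 27.4]
gripper_width: 0.498
```

```bash
python3 m.py
```

```text
11.125 [-0.04997728 -0.0229612   0.06298679] [-16.22962394   5.36688927  27.44452714] [-0.00192233 -0.00117451 -0.99999746]
((-28.091463088989258, -23.858642578125), (56.287235260009766, 141.3914337158203), 0.1305169016122818)
tilt 1.164 [ 0.919 -0.     0.395] x [-0.0317 -0.0011] z [0.0114 0.0786] y [-0.0718  0.0245] 14467
```

>>> send_rows(commands=[[[0.5,-0.002,0,-0.002,0,0,0],[0.5,-0.0015,0,-0.003,0,0,0],[0.5,-0.001,0,-0.003,0,0,0],[0.5,-0.0005,0,-0.003,0,0,0],[0.5,0,0,-0.003,0,0,0],[0.5,0,0,-0.003,0,0,0],[0.5,0,0,0,0,0,0]]])

```text
t: 12.05
tool_pos: [0.5252, -0.0608, 0.0672]
eef_rot: [0.706, -0.051, -0.704, -0.051]
wrist_force: [-0.4, -0.3, 0.1]
gripper_width: 0.499
```

```bash
python3 m.py;python3 - <<'E'
from h import *
im,d=manip.get_image('wrist');im2,_=manip.get_image('scene')
cv2.imwrite('pics/w4.png',np.hstack([cv2.resize(im,(400,300)),cv2.resize(im2[80:260,130:370],(400,300),interpolation=cv2.INTER_CUBIC)])[:,:,::-1])
E
```

```text
12.05 [-0.02993335 -0.02232614  0.06723816] [-0.40282466 -0.30917113  0.10427337] [ 3.36218607e-03 -5.03634679e-04 -9.99994221e-01]
((-9.36076545715332, -23.898513793945312), (18.65865707397461, 142.4838409423828), 0.025556374341249466)
tilt 1.565 [ 1.    -0.     0.006] x [0.     0.0014] z [0.0197 0.0809] y [-0.0713  0.0239] 4724
```

View pics/w4.png

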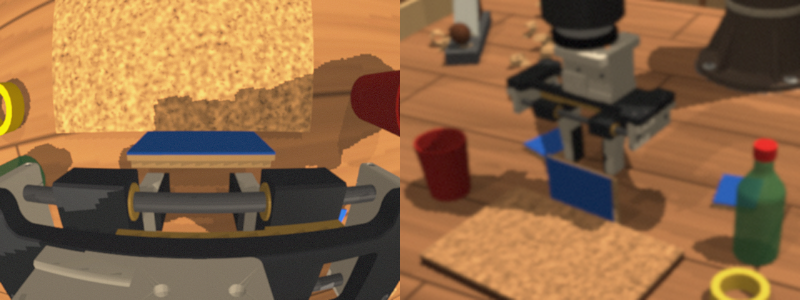

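Panel stands upright at the board edge: wrist tile (127–275, 132–167 px), tilt 1.565 rad, blue face at x≈0. Push it over.

>>> send_rows(commands=[[[0.5,0,0,-0.004,0,0,0],[0.5,0,0,-0.004,0,0,0],[0.5,0,0,-0.004,0,0,0],[0.5,0,0,-0.004,0,0,0],[0.5,0,0,-0.004,0,0,0],[0.5,0,0,-0.004,0,0,0],[0.5,0,0,-0.004,0,0,0],[0.5,0,0,-0.003,0,0,0],[0.5,0,0,0,0,0,0],[0.5,0,0,0,0,0,0]]])

```text
t: 13.45
tool_pos: [0.5543, -0.0653, 0.0665]
eef_rot: [0.706, -0.052, -0.705, -0.051]
wrist_force: [-1.1, -0.5, -0.3]
gripper_width: 0.503
```

```bash
python3 m.py;python3 - <<'E'
from h import *
im,d=manip.get_image('wrist');im2,_=manip.get_image('scene')
cv2.imwrite('pics/w5.png',np.hstack([cv2.resize(im,(400,300)),cv2.resize(im2[80:260,130:370],(400,300),interpolation=cv2.INTER_CUBIC)])[:,:,::-1])
E
```

```text
13.45 [-0.00043423 -0.02263293  0.06653565] [-1.12613475 -0.506497   -0.34345784] [ 8.41471287e-04 -7.97099551e-04 -9.99999328e-01]
```

View pics/w5.png

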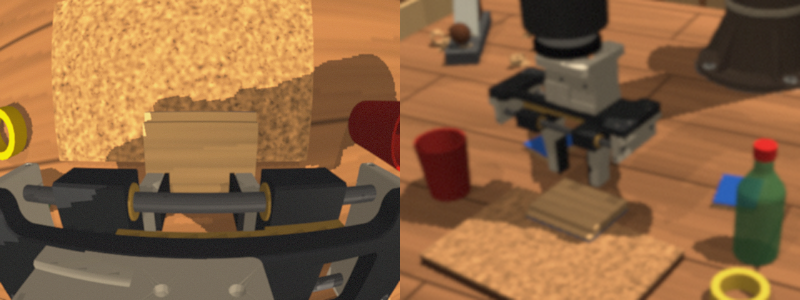

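It lies flipped, bare wood up, at (145–257, 112–192 px) in the wrist tile. Retreat and measure.

>>> send_rows(commands=[[[0.5,-0.05,0,0,0,0,0],[0.5,-0.05,0,0,0,0,0],[0.5,-0.03,0,0.03,0,0,0],[0.5,0,0,0.04,0,0,0],[0.5,0,0,0.03,0,0,0],[0.5,0,0,0,0,0,0],[0.5,0,0,0,0,0,0]]])

```text
t: 14.48
tool_pos: [0.4559, -0.0506, 0.1969]
eef_rot: [0.706, -0.051, -0.704, -0.051]
wrist_force: [0.0, 0.2, -0.0]
gripper_width: 0.498
```

Run:
```python
from h import *
o=manip.get_obs();print(o['t'],o['tool_pos'],o['wrist_force'])
c,im,d=wrist();cv2.imwrite('pics/w6.png',im[:,:,::-1])
v,u=np.mgrid[0:420,0:560];u=u.ravel();v=v.ravel();K=c['camera_matrix'];w=(np.c_[u,v]-[K[0,2],K[1,2]])/K[0,0]
th=np.linalg.norm(w,axis=1)[:,None]+1e-9;q=np.c_[w/th*np.sin(th),np.cos(th)];q=q/q[:,2:]*d[v,u][:,None]
P=bf(R.from_quat(c['rotation']).apply(q)+c['position'])
P=P[(d[v,u]>0)&(abs(P[:,0]-.02)<.09)&(abs(P[:,1]+.023)<.08)]
T=P[(P[:,2]>.025)&(P[:,2]<.04)];n=np.linalg.svd(T-T.mean(0),full_matrices=False)[2][2]
print('tilt',np.arccos(abs(n[2])),cv2.minAreaRect((T[:,:2]*1000).astype(np.float32)),'z',np.percentile(T[:,2],[5,50,95]))
C=P[(abs(P[:,2]-.016)<.003)];print('cork x min',np.percentile(C[:,0],1))
```

```text
14.475 [ 0.4558987  -0.05064177  0.19688426] [ 0.00577121  0.23951395 -0.01545901]
tilt 0.0019311886526866264 ((5.612098693847656, -23.874649047851562), (100.31464385986328, 71.87040710449219), 89.85824584960938) z [0.02889074 0.03013216 0.03136664]
cork x min 0.003331529164259881
```

View pics/w6.png

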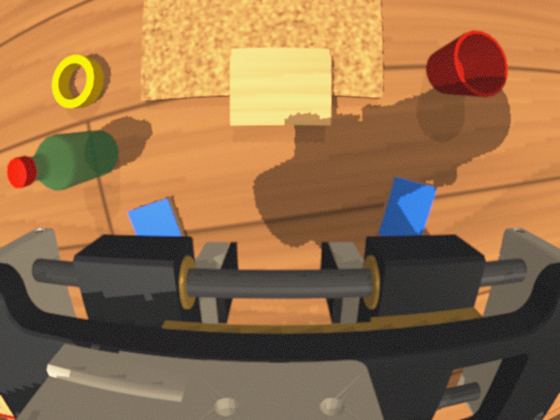

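The panel is flat (tilt 0.002), but its centre is only about 6–10 mm inside the edge. That is marginal, so I nudge it about 18 mm further on with the fingertips against its overhanging edge.

>>> send_rows(commands=[[[0.5,0.055,0,0,0,0,0],[0.5,0.055,0,0,0,0,0],[0.5,0.045,0,0,0,0,0],[0.5,0.018,0,0,0,0,0],[0.5,0,0,-0.01,0,0,0],[0.5,0,0,-0.01,0,0,0],[0.5,0,0,-0.01,0,0,0],[0.5,0,0,-0.01,0,0,0],[0.5,0,0,0,0,0,0]]])

```text
t: 15.65
tool_pos: [0.4962, -0.0567, 0.0239]
eef_rot: [0.706, -0.052, -0.704, -0.051]
wrist_force: [0.2, 0.2, -1.0]
gripper_width: 0.497
```

```bash
python3 -c "
from h import *
o=manip.get_obs();print(o['t'],bf(o['tool_pos']),o['wrist_force'])"
```

```text
15.65 [-0.05913659 -0.02249079  0.02390406] [ 0.16044278  0.20793879 -1.01574281]
```

>>> send_rows(commands=[[[0.5,0.003,0,-0.005,0,0,0],[0.5,0,0,-0.004,0,0,0],[0.5,0,0,-0.004,0,0,0],[0.5,0,0,-0.004,0,0,0],[0.5,0,0,-0.004,0,0,0],[0.5,0,0,-0.004,0,0,0],[0.5,0,0,-0.004,0,0,0],[0.5,0,0,-0.004,0,0,0],[0.5,0,0,-0.004,0,0,0],[0.5,0,0,0,0,0,0],[0.5,0,0,0.01,0,0,0],[0.5,0,0,0.03,0,0,0],[0.5,0,0,0.03,0,0,0],[0.5,-0.05,0,0,0,0,0],[0.5,-0.06,0,0,0,0,0],[0.5,-0.06,0,0,0,0,0],[0.5,0,0,0,0,0,0],[0.5,0,0,0,0,0,0]]])

```text
t: 17.9
tool_pos: [0.4613, -0.0517, 0.1903]
eef_rot: [0.706, -0.051, -0.705, -0.051]
wrist_force: [-0.2, -0.3, -1.1]
gripper_width: 0.502
```

Run:
```python
from h import *
o=manip.get_obs();print(o['t'],o['tool_pos'],o['wrist_force'])
c,im,d=wrist();cv2.imwrite('pics/w7.png',im[:,:,::-1])
v,u=np.mgrid[0:420,0:560];u=u.ravel();v=v.ravel();K=c['camera_matrix'];w=(np.c_[u,v]-[K[0,2],K[1,2]])/K[0,0]
th=np.linalg.norm(w,axis=1)[:,None]+1e-9;q=np.c_[w/th*np.sin(th),np.cos(th)];q=q/q[:,2:]*d[v,u][:,None]
P=bf(R.from_quat(c['rotation']).apply(q)+c['position'])
P=P[(d[v,u]>0)&(abs(P[:,0]-.02)<.09)&(abs(P[:,1]+.023)<.08)]
T=P[(P[:,2]>.026)&(P[:,2]<.04)];n=np.linalg.svd(T-T.mean(0),full_matrices=False)[2][2]
print('tilt',np.arccos(abs(n[2])),cv2.minAreaRect((T[:,:2]*1000).astype(np.float32)),'z',np.percentile(T[:,2],[5,50,95]))
C=P[(abs(P[:,2]-.016)<.003)];print('cork x min',np.percentile(C[:,0],1))
```

```text
17.9 [ 0.46133887 -0.05166879  0.19033662] [-0.23998251 -0.3426606  -1.14370225]
tilt 0.0012032633086649334 ((25.462751388549805, -23.42858123779297), (72.44482421875, 100.37867736816406), 0.07717717438936234) z [0.02885984 0.03013541 0.03143381]
cork x min -0.010206332268731074
```

View pics/w7.png

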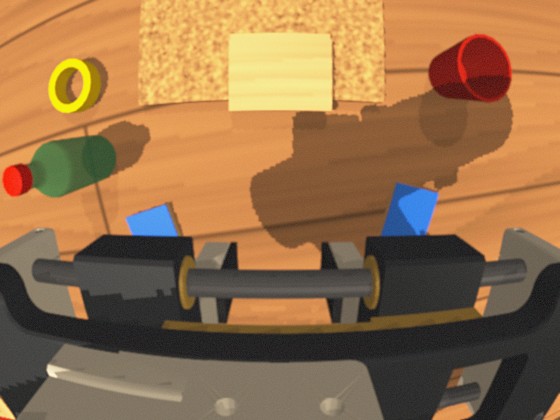

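The panel is at (229–332, 34–110 px), bare side up, centre about 29 mm inside the near edge and flat. The bottle, tape and mug stand where they were. Handing in.

```bash
python3 -c "
from rig import manip
print(manip.sign_off())"
```

```text
the job is handed in; nothing more can be done
None
```

The panel now lies flat on the cork with its bare wood side up, and I handed the job in at about 18 s. No verdict was reported.

**What I did:** I chose the middle of the three blue panels because it was the only one of the right size, 80 × 99 mm measured up close. With the outside of the half-open fingers I squared it against the board and tipped it up on its leading edge. It stood at 1.565 rad at the foot of the board, and I pushed it over from there. It landed with its centre only 6–10 mm inside the near edge, so I nudged it about 20 mm further on by its overhanging edge.

**Last checks:**
- **Panel:** tilt is 0.001 rad and the top surface is at 30 mm. The centre is about 29 mm inside the near edge and 23 mm off the board's middle, well within the limits.
- **Robot:** the tool is about 190 mm above the table, clear of everything.
- **Other items:** the bottle, tape and mug look unmoved in the pictures; I did not measure them again.

**What went wrong or disagreed:**
- **Forward lean:** leaning the tool forward ran joint 5 towards its limit and lifted the fingertip, so I backed off and tipped with a vertical tool.
- **Wrist force:** it briefly reached about 32 N in the readings during the tip-up, well under the 120 N limit.
- **Board edge:** the estimates of its position differed by up to about 3 mm.

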